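# Turn the cast anchor block hole-up, feel its pocket, hold it ready

## Robot

A 6-joint arm with a two-finger parallel gripper is mounted at the origin on the work surface. World frame = base frame: x ahead of the robot, y to its left, z up, the work surface at z = 0. Lengths are in mm, angles in degrees, forces in N, time in s.
With the tool pointing down it reaches from about 300 to 850 mm from the base axis. Payload 4.2 kg.
Tool frame: the origin (TCP) lies between the finger pads; the fingertips stand ahead of it and the grasp point (between the pads) lies 8 mm behind it (env.tip_reach is the x of the fingertips in the tool frame, in mm); x points along the fingers, y is the direction in which the jaws open and shut, and the axes are right-handed (so a half turn about x gives the same grasp; the last joint's range is limited). The gripper opens to 91 mm and grips with 3 to 60 N. Pads are 32 mm wide; open, the fingers measure 118 mm over their backs; the gripper's body (76 mm by 178 mm) begins 60 mm behind the grasp point.
Start: joints at [-1.146, 18.312, 89.639, -0, 72.044, -1.146], TCP at [575.015, 0, 224.976] pointing down, gripper open.
Joint ranges: [-177.97, 177.97], [-48.28, 115.42], [12.27, 149.76], [-77.06, 257.06], [2.81, 150.46], [-146.56, 146.56]. Speed limits (degrees/s): [147.25, 147.25, 180, 180, 180, 180].

## Interface

Orientations are given as [roll, pitch, yaw] about the fixed x, y, z axes, in that order (R = Rz(yaw) Ry(pitch) Rx(roll)).
In Python, from workcell import env, cams gives the robot as it stands.
- The arm moves only by the tool arm_command, never from a script. Its argument "deltas" is a list of rows, each a list of 3 entries, a list of its own where there are three numbers: the opening, from 0 (shut) to 1 (fully open), then the shift along the world's x, y, z in mm, then the turn about the world's z in rad. A call has 1 to 20 rows; each row is the pose to reach, as a shift and turn from the pose commanded when the call began; what a row does not reach only later rows make up. A row lasts 1/10 s, in which the tool goes at most 50 mm and 8.59 degrees, less where a joint would pass 70% of its speed; a pose out of reach is approached as far as the arm can. A call with a gripper value outside its range is refused whole. The fingers move at their own pace and stop on an object; "grip_force" is the grip in N (left out, the last holds). Time passes only in rows, so rows that repeat a pose let the fingers close. It gives the time, the measured TCP pose, the force and the opening at its end, in the units of the state.
- env.state(): the state, without advancing time (a new reading comes with each control period).
- cams.grab_frame(name): name is "scene" or "side" or "wrist"; returns a dict with "img" (400x640x3 uint8, red, green, blue), "K" (3x3 intrinsics, pixels), "rvec" (rotation vector, rad) and "tvec" (3), from world to camera coordinates, as OpenCV has them. Camera axes: x right, y down, z forward; pixel columns grow to the right and rows downward; lengths in mm; the calibration is good to about 2 mm. A picture is of the moment at which its call begins. There is no depth.
- env.job_done(): hands the job in, once; it reports no verdict.
Trained networks look in a picture, given as the dict that the camera call returned (one of the last four; its "shot" number tells which), for a name from the list of things; names that differ only in an ending like _2 or _b are one class to them, and where a whole thing is asked for, a point or a joint stands for the part that bears it (a point fixed in the world has none). Each returns a list of dicts, best first, with "conf" (0 to 1); they miss things now and then, are a little off and sometimes report something else, mostly with a low value. They report only what shows in the picture. A call takes as long as a camera call. They do not tell look-alikes from the thing itself.
- cams.silhouettes(picture, name): "region" (400x640 bool, what is visible of it) and "centre" ([column, row] in pixels, amid what is visible of it).
The state is a dict: "time_s": time; "qpos": joint angles; "qvel": joint speeds; "effort": joint torques, N m; "ee_pos": TCP position; "ee_rot": TCP orientation; "force": force on the tool from outside, world axes, zero at the start; "torque": the same for the moment, N m; "gripper_width": finger opening in mm.
Only numpy, scipy, OpenCV 4.12 (cv2) and the standard library are available. Lean on these libraries where they do the work, as an engineer would, in place of code of your own. Each camera call takes 0.05 s, during which the arm holds its last target.

## Task

The small grey concrete block with one blind pocket is lying on its side: turn it over so that it stands on the table with the pocket facing up, let go, and with the fingertips feel down into the pocket until they touch the brass plate at its bottom, without pressing hard. Then pick the block up and finish while still holding it, level, still and pocket up, in the gripper with nothing else under it, its underside at least 10 cm above the table. Do not drop the block, and leave the cups, the offcut, the stir stick and the putty knife where they are.

Things in the scene. Friction and masses are not known exactly. Their poses are not given: they have to be found in the camera images.
- casting_center (a point): Centre of the loose plain grey concrete block, 70 mm (its x) by 52 mm (y) by 60 mm (z), 0.3 to 0.5 kg. +z points out of its one pocket. At the start it lies with z level, in any compass direction, and x upright (70 mm tall, centre 35 mm up), so that it can be gripped across y (52 mm, level) and turned. Standing pocket-up its centre is 30 mm up.
- pocket_rim (a point): Centre of the pocket's mouth, 30 mm from the block's centre along its +z, in a 70 x 52 mm face; same axes. The pocket is a blind rectangular hole 54 mm (x) by 40 mm (y), 22 mm deep; walls 8 mm thick at the x ends, 6 mm at the y sides. The other five faces are plain.
- plate: Brass plate 54 x 40 x 4 mm cast in at the bottom of the pocket, it is the pocket's whole floor; fixed in the block, same axes; origin at the plate's centre, 6 mm from the block's centre along +z (its upper face 8 mm from it, 22 mm below the rim). Reached by closed fingertips let down into the pocket.
- cup_white: White paper cup with set concrete, 72 mm wide at the rim, 95 mm tall, on the left or the right; origin under its centre. Bystander.
- cup_black: Black cup like the white one, nearer the robot on the left; origin under its centre. Bystander.
- cup_white2: Second white paper cup with set concrete, 72 mm wide at the rim, 95 mm tall, on the left or the right; origin under its centre. Bystander.
- offcut: Plywood offcut 120 x 35 x 18 mm lying on the far left; origin under its centre, long along x. Bystander.
- stir_stick: Wooden stir stick 160 x 25 x 7 mm lying on the far right; origin under its centre, long along x. Bystander.
- putty_knife: Putty knife lying on the right, near the robot, about 0.25 m long along its x. Bystander.
- form_left: Fixed white casting form 160 x 130 mm, 95 mm tall, on the left; origin under its centre. Obstacle.
- form_right: Fixed casting form, same size, on the right; origin under its centre. Obstacle. A third like it stands at the far edge of the table, straight ahead, beyond 0.8 m from the robot.
Mind the look-alikes: they are no part of the job. Leave any green or turquoise look-alike of the part that bears casting_center alone.

How it is judged (in metres and radians):
On the way, in this order (a step that is already met when the one before it is completed fails the run):
1. the block stands on the table pocket up, let go (angle between casting_center's own z axis and vertical below 0.1 rad and height (world z) of casting_center below 0.036 m and contact force between the fingers and casting below 0.05 N and linear speed of casting below 0.02 m/s), for 0.2 s.
2. the fingertips touch the brass plate while the block stands pocket up on the table (contact force between the fingers and plate above 0.5 N and angle between casting_center's own z axis and vertical below 0.15 rad and height (world z) of casting_center below 0.04 m), for 0.05 s.
At the end, for the whole second after the job is handed in: The block is held by the fingers (over 2 N), its centre more than 128 mm above the table (underside 98 mm), its pocket up within 0.2 rad, still (under 0.03 m/s) (height (world z) of casting_center above 0.128 m and angle between casting_center's own z axis and vertical below 0.2 rad and contact force between the fingers and casting above 2 N and linear speed of casting below 0.03 m/s); the arm keeps its last pose, push and grip.
It fails at once if a cup, the offcut, the stir stick or the putty knife is moved more than 3 cm (distance of any of cup_white, cup_black, cup_white2, offcut, stir_stick, putty_knife from where it was at the start of the episode above 0.03 m).
It fails at once if the block is dropped or flung (faster than 1.2 m/s) (linear speed of casting above 1.2 m/s).
It fails at once if the plate is pressed hard (over 50 N) (contact force between the fingers and plate above 50 N).
It also fails if it takes over 64 s, if anything falls off the work surface, if the arm or the gripper's body presses on something with over 40 N, if the wrist force passes 120 N, or if a joint passes its speed limit or range.

## Working session

There is one attempt and no reset: what is moved stays moved. The work goes in short steps, Python scripts to look and compute and a tool call to move; the robot and the scene stay as the last step left them, time stands still between calls to the robot, and variables do not carry over. Pictures are saved under pics/ and viewed, and the job is handed in when it is done.

Besides the shell and the picture viewer there is one more tool, called after "Call:" as a command line: name --argument value ..., lists and objects as JSON in quotes. arm_command: Moves the arm, as the interface text tells. Its arguments: {"type":"object","properties":{"deltas":{"type":"array","items":{"type":"array"}},"grip_force":{"type":"number"}},"required":["deltas"]}

```bash
ls; mkdir -p pics
python3 - <<'E'
from workcell import env,cams
import cv2
print(env.tip_reach, env.state())
for n in ("scene","side","wrist"):
    f=cams.grab_frame(n); cv2.imwrite(f"pics/a_{n}.png",f["img"][:,:,::-1])
    s=cams.silhouettes(f,"casting_center")
    print(n,[(d["conf"],d["centre"],int(d["region"].sum())) for d in s])
    s=cams.silhouettes(f,"pocket_rim")
    print(n,[(d["conf"],d["centre"],int(d["region"].sum())) for d in s])
E
```

```text
pics
11.0 {'time_s': 0.0, 'qpos': array([-1.14617913e+00,  1.83508274e+01,  8.97084228e+01, -1.51106515e-03,
        7.20418607e+01, -1.14533029e+00]), 'qvel': array([ 0.03585157,  0.03028046, -0.06440696,  0.08429387,  0.01008111,
        0.02534477]), 'effort': array([-5.01459035e-04, -4.12465632e+01, -2.31973493e+01,  7.28826877e-02,
        4.58198413e-02, -1.41870069e-04]), 'ee_pos': array([ 5.74506203e+02, -1.45313785e-04,  2.24114745e+02]), 'ee_rot': array([-90.33130218,  89.89887899, 179.66831613]), 'force': array([ 0.40939104, -0.3889842 , -0.11901922]), 'torque': array([-0.03634939, -0.06862811,  0.0020651 ]), 'gripper_width': 91.28759912630615}
scene [(0.76, [300.3, 218.5], 453), (0.72, [355.5, 210.1], 430), (0.68, [334.8, 225.8], 519), (0.66, [191.4, 244.9], 745)]
scene [(0.87, [337.1, 229.2], 506), (0.7, [301.9, 215.7], 502)]
side [(0.93, [380.5, 198.4], 791), (0.88, [354.9, 220.9], 850), (0.57, [354.8, 178.9], 620)]
side [(0.8, [354.9, 180.4], 608), (0.72, [354.0, 220.4], 829), (0.61, [380.4, 196.0], 779)]
wrist [(0.83, [392.7, 231.7], 1690), (0.76, [292.4, 255.8], 1909), (0.57, [429.1, 148.9], 4365)]
wrist [(0.86, [388.5, 230.2], 1557), (0.77, [297.6, 254.8], 1846), (0.76, [430.0, 149.2], 4468)]
```

View pics/a_scene.png

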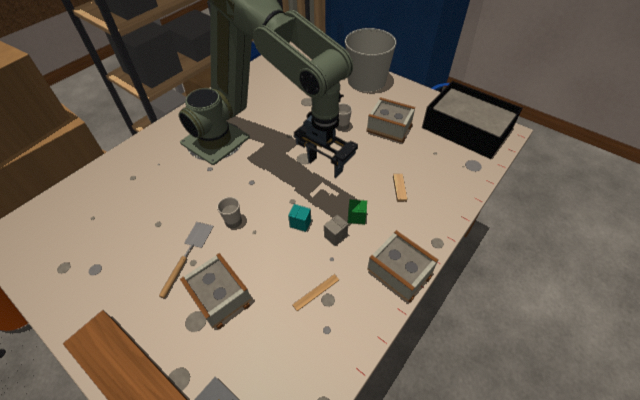

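View pics/a_side.png

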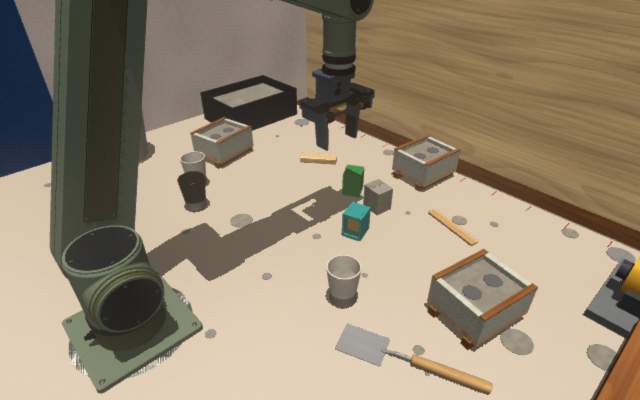

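View pics/a_wrist.png

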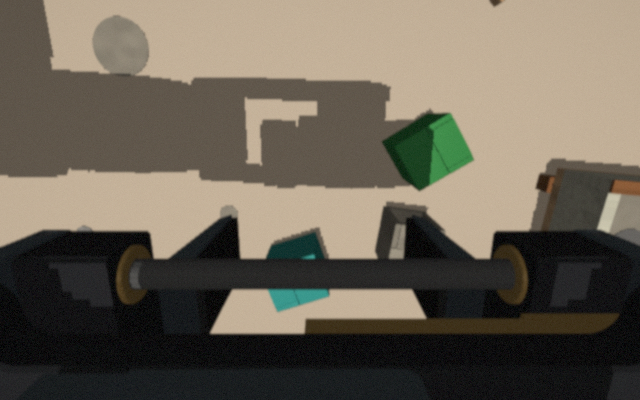

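Three candidates: turquoise (scene 300,217; side 356,221), green (scene 357,211; side 353,180), grey (scene 336,230; side 378,196). Only the grey one fits "plain grey". I'll enlarge it and locate it.

```bash
cat > h.py <<'E'
import numpy as np,cv2
from workcell import env,cams
def P(f):
    R,_=cv2.Rodrigues(np.array(f["rvec"],float)); t=np.array(f["tvec"],float).reshape(3)
    return np.array(f["K"],float),R,t
def ground(f,uv,z):
    K,R,t=P(f); d=R.T@np.linalg.solve(K,[uv[0],uv[1],1]); c=-R.T@t
    return c+d*(z-c[2])/d[2]
def proj(f,X):
    return cv2.projectPoints(np.array(X,float).reshape(-1,3),np.array(f["rvec"],float),np.array(f["tvec"],float),np.array(f["K"],float),None)[0].reshape(-1,2)
E
python3 - <<'E'
from h import *
f=cams.grab_frame("scene");g=cams.grab_frame("side")
import pickle; pickle.dump((f,g),open("fg.pkl","wb"))
print(ground(f,(336,230),35),ground(g,(378,196),35))
for n,c in(("green",((357,211),(353,181))),("turq",((300,217),(356,221)))): print(n,ground(f,c[0],35),ground(g,c[1],35))
a=cv2.resize(f["img"][190:260,290:390],None,fx=8,fy=8,interpolation=cv2.INTER_CUBIC)[:560,:800]
b=cv2.resize(g["img"][150:220,330:430],None,fx=8,fy=8,interpolation=cv2.INTER_CUBIC)
cv2.imwrite("pics/b_scene.png",a[:,:,::-1]);cv2.imwrite("pics/b_side.png",b[:,:,::-1])
for n in ["cup_white","cup_black","offcut","stir_stick","putty_knife","form_left","form_right"]:
    print(n,[(d["conf"],np.round(ground(f,d["centre"],0)[:2])) for d in cams.silhouettes(f,n)],[(d["conf"],np.round(ground(g,d["centre"],0)[:2])) for d in cams.silhouettes(g,n)])
E
```

```text
[672.5410051  -67.32740729  35.        ] [672.25335902 -70.54562656  35.        ]
green [682.22739791  37.36552375  35.        ] [678.47328547  30.01831319  35.        ]
turq [546.68986915 -99.69648331  35.        ] [ 545.26865372 -105.39353098   35.        ]
cup_white [(0.85, array([ 307., -207.])), (0.67, array([334., 446.]))] [(0.64, array([422., 512.])), (0.61, array([ 403., -207.]))]
cup_black [] [(0.56, array([337., 365.]))]
offcut [(0.63, array([730., 243.]))] [(0.62, array([742., 244.]))]
stir_stick [(0.6, array([ 748., -268.]))] [(0.63, array([ 731., -272.]))]
putty_knife [(0.95, array([ 309., -390.]))] [(0.77, array([ 304., -377.]))]
form_left [(0.85, array([499., 550.]))] [(0.64, array([572., 565.]))]
form_right [(0.61, array([ 496., -447.]))] [(0.68, array([ 580., -434.]))]
```

View pics/b_scene.png

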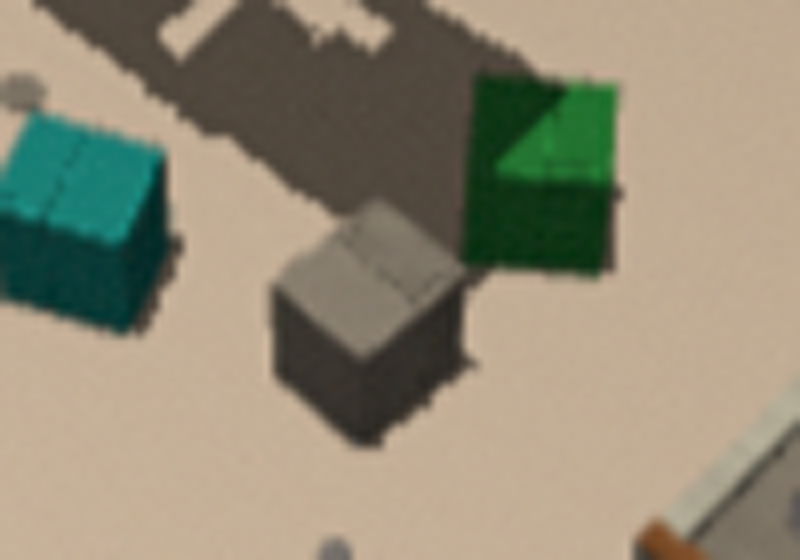

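View pics/b_side.png

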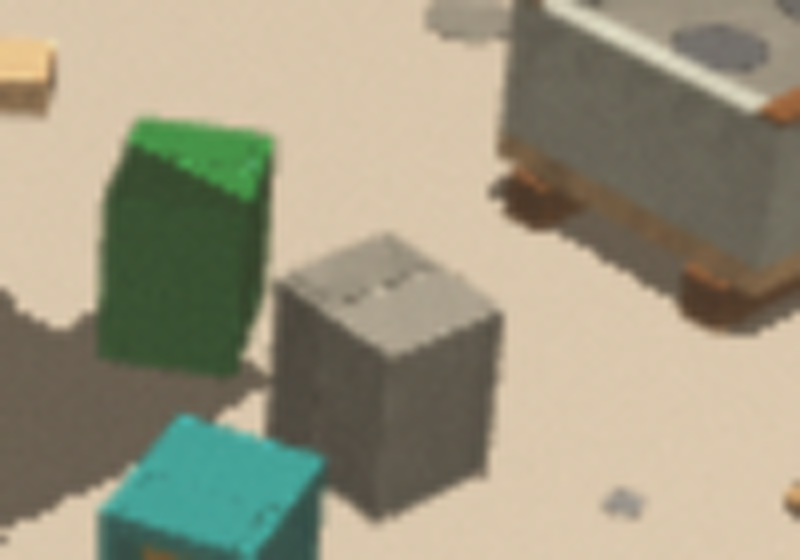

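The grey block shows plain outer faces in both views. A seam on its top sits nearer one edge, at the depth of the pocket floor, and that suggests which side the pocket faces. Next I'll fit the corners and check with the wrist camera.

Run:
```python
from h import *
import pickle; f,g=pickle.load(open("fg.pkl","rb"))
from scipy.optimize import least_squares
S=np.array([(275,290),(375,200),(465,270),(365,355)])/8+[290-.5,190-.5]
G=np.array([(275,285),(390,235),(500,315),(390,355)])/8+[330-.5,150-.5]
for n,fr,A in(("scene",f,S),("side",g,G)):
    print(n,"cam",-P(fr)[1].T@P(fr)[2]); print(np.round([ground(fr,a,70)[:2] for a in A],1))
```

```text
scene cam [1074.98895068 -636.05830597 1078.69107355]
[[646.1 -97.1]
 [650.9 -37.7]
 [699.7 -43.2]
 [692.6 -99.6]]
side cam [ -97.00399514 -659.70963654  692.28658243]
[[ 643.4  -41.4]
 [ 696.4  -47.5]
 [ 684.6 -105.7]
 [ 639.4  -95.9]]
```

The pocket faces +y: z heads about 83.5° and the block's centre is near (670, -71). I'll move above it with the jaws turned about -6.5°.

Call:
arm_command --deltas '[[0.88, [45, -28, 0], -0.06], [0.88, [80, -50, 0], -0.113], [0.88, [97, -57, 0], -0.113], [0.88, [97, -57, 0], -0.113], [0.88, [97, -57, 0], -0.113]]' --grip_force 6

```text
time_s: 1.75
ee_pos: [671.5, -56.9, 224.4]
ee_rot: [-99.4, 89.9, 164.1]
force: [-0.2, -0.7, 0.1]
gripper_width: 80.2
```

Run:
```python
from h import *
f=cams.grab_frame("wrist");cv2.imwrite("pics/c_w.png",f["img"][:,:,::-1])
s=env.state();print(s["ee_pos"],s["ee_rot"],s["gripper_width"])
import pickle; pickle.dump(f,open("w.pkl","wb"))
```

```text
[671.15673105 -56.55444323 224.79306621] [-100.77573338   89.92874455  162.76589858] 80.41281663030844
```

View pics/c_w.png

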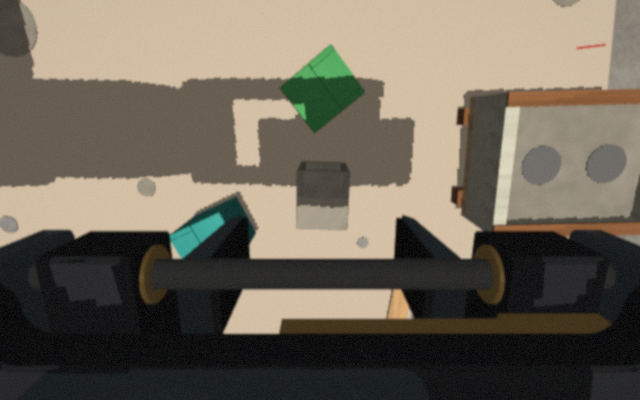

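Run:
```python
from h import *
import pickle; f=pickle.load(open("w.pkl","rb"))
print("cam",-P(f)[1].T@P(f)[2])
a=np.radians(83.5);c=np.array([670,-71,35.]);z=np.array([np.cos(a),np.sin(a),0]);y=np.array([z[1],-z[0],0]);x=np.array([0,0,1.])
for X in (35,8-35-8,):
  pass
im=f["img"].copy()
pts={}
for sx in(-35,35):
  for sz in(-30,8,30):
    for sy in(-26,26): pts[(sx,sz,sy)]=proj(f,c+x*sx+y*sy+z*sz)[0]
big=cv2.resize(im[100:300,220:420],None,fx=3,fy=3,interpolation=cv2.INTER_CUBIC)
for k,p in pts.items():
  print(k,p.round(1)); cv2.circle(big,tuple(int(v) for v in ((p-[220,100]+.5)*3)),3,(255,0,0) if k[0]>0 else (0,0,255),-1)
cv2.imwrite("pics/d.png",big[:,:,::-1])
```

```text
cam [678.06419346  11.74506924 384.65643146]
(-35, -30, -26) [302.  211.7]
(-35, -30, 26) [344.7 211.7]
(-35, 8, -26) [301.5 181.1]
(-35, 8, 26) [345.2 181.1]
(-35, 30, -26) [301.2 162.7]
(-35, 30, 26) [345.5 162.7]
(35, -30, -26) [297.9 231.3]
(35, -30, 26) [349.3 231.2]
(35, 8, -26) [297.2 194.8]
(35, 8, 26) [350.  194.7]
(35, 30, -26) [296.7 172.7]
(35, 30, 26) [350.5 172.6]
```

View pics/d.png

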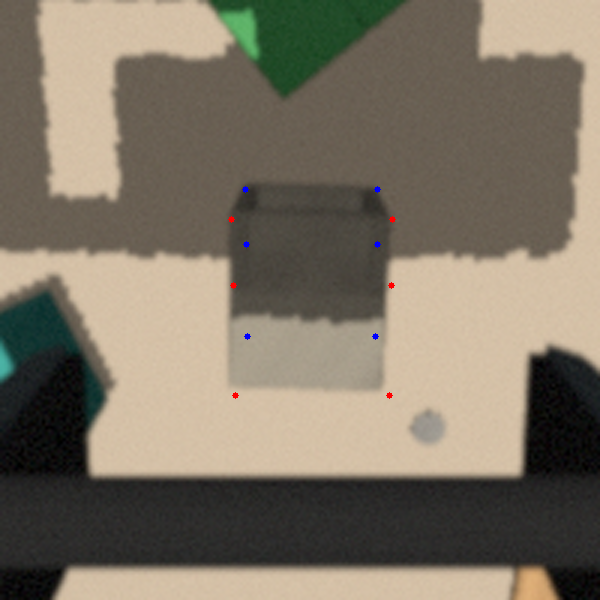

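The pocket is confirmed on the +y face; the dark opening with bevelled corners shows at wrist (323,165). The refined centre is about (669, -68.5), heading 82°. I'll go down so the pads are near the pocket end, then grip lightly.

Call:
arm_command --deltas '[[0.88, [-1, 2, -40], -0.025], [0.88, [-1, 2, -80], -0.025], [0.88, [-1, 2, -120], -0.025], [0.88, [-1, 2, -150], -0.025], [0.88, [-1, 2, -175], -0.025], [0.88, [-1, 2, -188], -0.025], [0.88, [-1, 2, -188], -0.025], [0.4, [-1, 2, -188], -0.025], [0.4, [-1, 2, -188], -0.025], [0.4, [-1, 2, -188], -0.025], [0.4, [-1, 2, -188], -0.025], [0.4, [-1, 2, -188], -0.025]]' --grip_force 6

```text
time_s: 3.0
ee_pos: [672.0, -55.0, 38.2]
ee_rot: [94.6, 89.8, -3.3]
force: [0.9, -0.2, 3.4]
gripper_width: 52.1
```

```bash
cat > snap.py <<'E'
import sys
from h import *
n=sys.argv[1]; out=[]
for c,o in(("scene",(336,220)),("side",(378,190))):
    f=cams.grab_frame(c); x,y=o
    out.append(cv2.resize(f["img"][y-45:y+45,x-65:x+65],None,fx=6,fy=6,interpolation=cv2.INTER_CUBIC)[:, :])
im=np.vstack(out); im=cv2.resize(im,None,fx=.55,fy=.55,interpolation=cv2.INTER_AREA)
cv2.imwrite(f"pics/{n}.png",im[:,:,::-1])
s=env.state();print(s["time_s"],s["ee_pos"],s["force"],s["gripper_width"])
E
python3 snap.py e
```

```text
3.1 [672.05279975 -55.05348021  38.22593498] [0.66061331 0.21193176 5.30080175] 52.173076894399685
```

View pics/e.png

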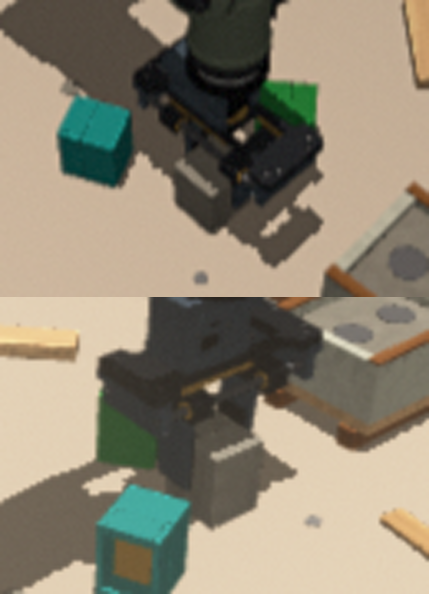

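Call:
arm_command --deltas '[[0.4, [-0.6, -4.5, 3.5], 0], [0.4, [-1.2, -9, 6.5], 0], [0.4, [-1.9, -13.3, 9.5], 0], [0.4, [-2.5, -18, 12], 0], [0.4, [-3.2, -23, 14], 0], [0.4, [-4, -28.5, 15.5], 0], [0.4, [-4.7, -34, 16.5], 0], [0.4, [-5.5, -39, 17], 0], [0.4, [-6.3, -44.8, 17], 0], [0.4, [-6.3, -44.8, 17], 0], [0.4, [-6.3, -44.8, 17], 0]]' --grip_force 6

```text
time_s: 4.2
ee_pos: [664.6, -99.9, 53.9]
ee_rot: [-142.0, 90.0, 120.1]
force: [-0.0, 0.4, -3.3]
gripper_width: 52.0
```

```bash
python3 snap.py f
```

```text
4.3 [664.68901119 -99.58559065  53.89229347] [-0.06753985 -0.18659519 -3.62542005] 51.76765969160206
```

View pics/f.png

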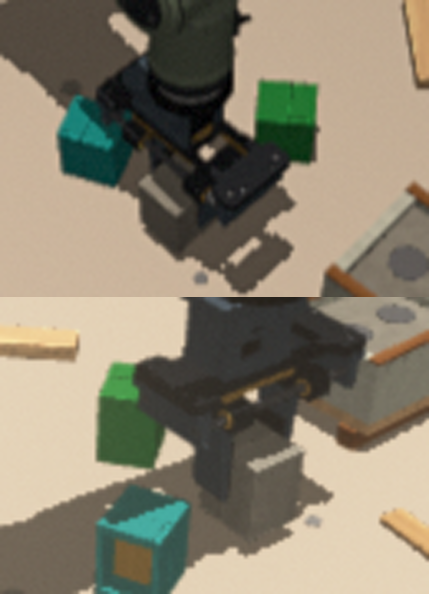

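The block was carried, not pivoted; at 6 N the pads resist twisting. I'll drop to the minimum grip so it can swing while it is only 16 mm up.

Call:
arm_command --deltas '[[0.4, [0, 0, 0], 0], [0.4, [0, 0, 0], 0], [0.4, [0, 0, 0], 0], [0.4, [0, 0, 0], 0]]' --grip_force 3

```text
time_s: 4.7
ee_pos: [664.8, -99.6, 54.1]
ee_rot: [110.2, 90.0, 12.3]
force: [-1.0, 0.6, -2.5]
gripper_width: 52.0
```

```bash
python3 snap.py g
```

```text
4.8 [664.82259217 -99.62724736  54.11427568] [ 0.46423807  1.28507595 -1.9572916 ] 52.2737579892644
```

View pics/g.png

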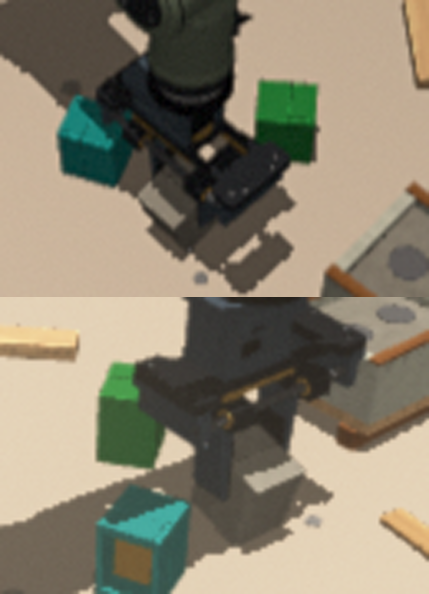

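It swings at 3 N and its edge is now on the table. I'll raise it in small steps to let it swing further.

Call:
arm_command --deltas '[[0.4, [0, 0, 3], 0], [0.4, [0, 0, 6], 0], [0.4, [0, 0, 9], 0], [0.4, [0, 0, 12], 0], [0.4, [0, 0, 12], 0], [0.4, [0, 0, 12], 0], [0.4, [0, 0, 12], 0]]'

```text
time_s: 5.5
ee_pos: [664.6, -99.8, 65.8]
ee_rot: [-90.6, 90.0, 171.5]
force: [0.8, -0.7, -3.7]
gripper_width: 52.0
```

```bash
python3 snap.py i
```

```text
5.6 [664.57636589 -99.80423257  65.7851896 ] [-0.21968945  0.55505346 -3.54846929] 51.73316323187334
```

View pics/i.png

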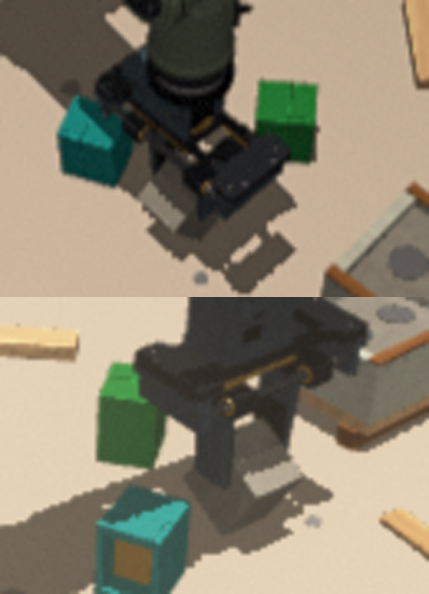

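Call:
arm_command --deltas '[[0.4, [0, 0, -4], 0], [0.4, [0, 0, -8], 0], [0.4, [0, 0, -12], 0], [0.4, [-0.7, -5, -13], 0], [0.4, [-1.4, -10, -14], 0], [0.4, [-2.3, -16, -15], 0], [0.4, [-3.2, -23, -18.5], 0], [0.4, [-4.3, -31, -22], 0], [0.4, [-4.3, -31, -22], 0]]'

```text
time_s: 6.5
ee_pos: [660.5, -132.9, 43.3]
ee_rot: [27.6, 89.9, -70.4]
force: [1.4, -2.2, 0.1]
gripper_width: 52.0
```

```bash
python3 snap.py j
```

```text
6.6 [ 660.59983776 -131.91751423   43.52848274] [ 1.81953523 -1.86160288 -0.13612179] 51.93672711187539
```

View pics/j.png

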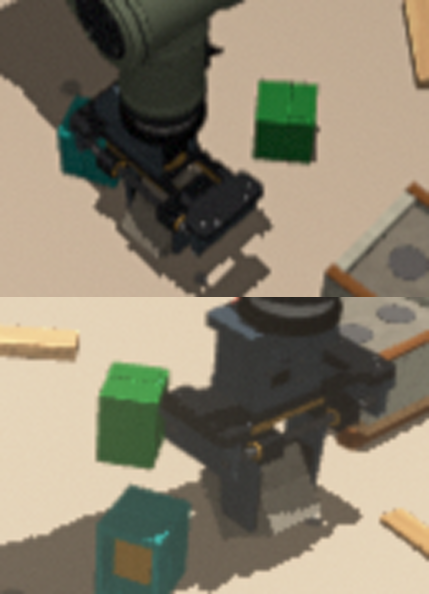

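It has turned well past balance, to about 65–70°. I'll finish the arc.

Call:
arm_command --deltas '[[0.4, [-0.7, -5, -4], 0], [0.4, [-1.2, -9, -7], 0], [0.4, [-1.8, -13, -10], 0], [0.4, [-1.8, -13, -10], 0], [0.4, [-1.8, -13, -10], 0]]'

```text
time_s: 7.1
ee_pos: [658.0, -143.7, 33.2]
ee_rot: [-96.6, 89.9, 165.5]
force: [1.0, -1.1, -1.8]
gripper_width: 51.8
```

```bash
python3 snap.py k
python3 - <<'E'
from h import *
f=cams.grab_frame("wrist");cv2.imwrite("pics/k_w.png",f["img"][:,:,::-1])
E
```

```text
7.2 [ 657.82852429 -143.48070648   33.25432063] [ 0.7580025   0.04322896 -1.23328482] 52.05576217624374
```

View pics/k.png

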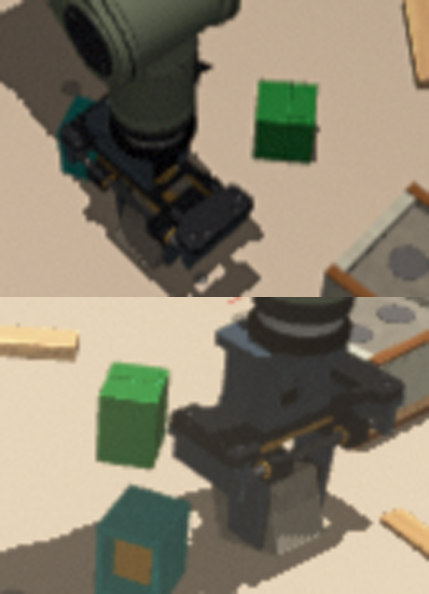

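View pics/k_w.png

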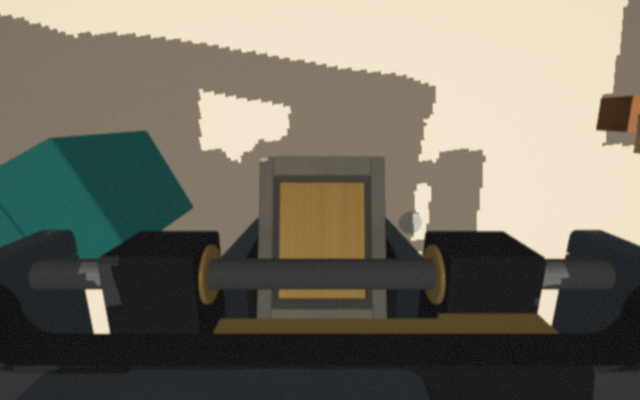

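The block is pocket up, with the brass visible at wrist (322,240). I'll open only part way because the turquoise block is to the left, then lift off.

Call:
arm_command --deltas '[[0.7, [0, 0, 0], 0], [0.7, [0, 0, 0], 0], [0.7, [0, 0, 0], 0], [0.7, [0, 0, 0], 0], [0.7, [0, 0, 15], 0], [0.7, [0, 0, 40], 0], [0.7, [0, 0, 80], 0], [0.7, [0, 0, 125], 0], [0.7, [0, 0, 125], 0], [0.7, [0, 0, 125], 0]]'

```text
time_s: 8.25
ee_pos: [659.3, -144.0, 161.6]
ee_rot: [85.1, 89.8, -12.8]
force: [0.3, -0.4, -1.2]
gripper_width: 63.9
```

```bash
python3 snap.py l
python3 - <<'E'
from h import *
import pickle
f=cams.grab_frame("wrist");cv2.imwrite("pics/l_w.png",f["img"][:,:,::-1]);pickle.dump(f,open("w2.pkl","wb"))
E
```

```text
8.35 [ 657.78823025 -143.61945654  158.28958547] [-0.05580024 -0.22442348 -0.13696837] 63.759946890276936
```

View pics/l.png

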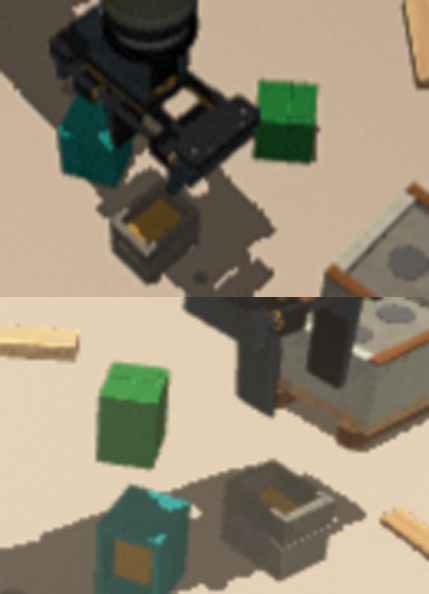

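View pics/l_w.png

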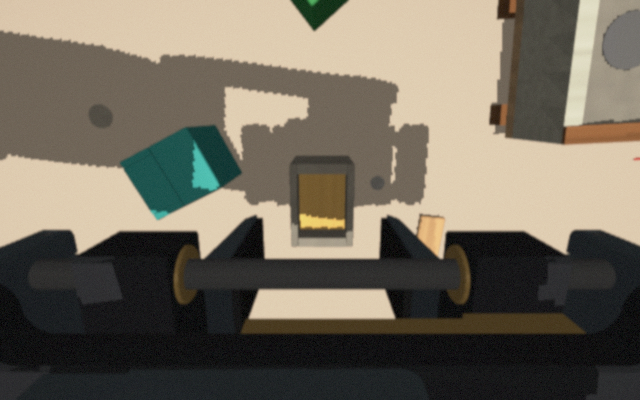

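It stands pocket up and free. Next I'll locate the rim precisely.

Run:
```python
from h import *
import pickle
f=pickle.load(open("w2.pkl","rb"))
b=cv2.resize(f["img"][140:260,270:380],None,fx=5,fy=5,interpolation=cv2.INTER_CUBIC)
a=np.radians(82);z=np.array([np.cos(a),np.sin(a),0]);y=np.array([z[1],-z[0],0])
for uv in [(291.5,164),(352.5,164),(352.5,245),(291.5,245)]:print(ground(f,uv,60)[:2])
c=np.mean([ground(f,uv,60) for uv in [(291.5,164),(352.5,164),(352.5,245),(291.5,245)]],0);print(c)
for k in((35,26,60),(27,20,60),(27,20,38)):
  q=[c+z*sx*k[0]+y*sy*k[1] for sx,sy in((1,1),(1,-1),(-1,-1),(-1,1))]
  for v in q:v[2]=k[2]
  p=((proj(f,q)-[270,140]+.5)*5).astype(int)
  cv2.polylines(b,[p],True,(255,0,0),1)
cv2.imwrite("pics/m.png",b[:,:,::-1])
```

```text
[ 636.9562866  -108.25319142]
[ 684.68912605 -114.94983214]
[ 676.74322294 -182.95143484]
[ 625.89055148 -175.8460257 ]
[ 656.06979677 -145.50012103   60.        ]
```

View pics/m.png

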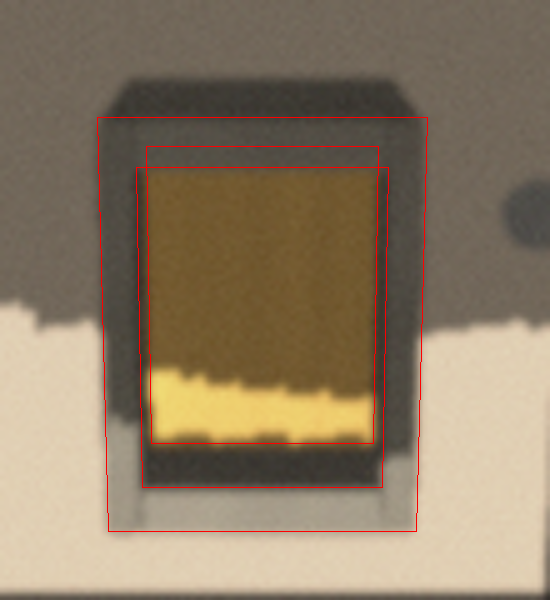

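Call:
arm_command --deltas '[[0.0, [-2.3, -2, 0], 0], [0.0, [-2.3, -2, 0], 0], [0.0, [-2.3, -2, 0], 0], [0.0, [-2.3, -2, 0], 0], [0.0, [-2.3, -2, 0], 0], [0.0, [-2.3, -2, -40], 0], [0.0, [-2.3, -2, -70], 0], [0.0, [-2.3, -2, -70], 0]]'

```text
time_s: 9.2
ee_pos: [653.2, -145.0, 84.4]
ee_rot: [-95.4, 89.5, 166.7]
force: [-0.2, 0.2, -1.0]
gripper_width: 2.7
```

Run:
```python
from h import *
f=cams.grab_frame("wrist");cv2.imwrite("pics/n_w.png",f["img"][:,:,::-1])
s=env.state();print(s["ee_pos"],s["gripper_width"])
```

```text
[ 655.0433756  -145.44341729   87.17542274] 0.6378549366805307
```

View pics/n_w.png

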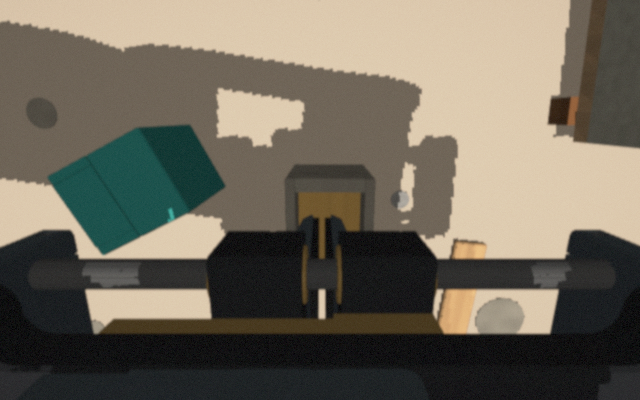

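Run:
```python
from h import *
f=cams.grab_frame("wrist");s=env.state();p=s["ee_pos"];print(p,s["ee_rot"])
print("tcp",proj(f,[p,p+[0,0,-11],p+[0,0,40]]))
for uv in[(286,191),(375,191),]:print(ground(f,uv,60))
b=cv2.resize(f["img"][150:350,220:420],None,fx=3,fy=3,interpolation=cv2.INTER_CUBIC)
c=np.array([655.5,-145.5,60]);a=np.radians(82);z=np.array([np.cos(a),np.sin(a),0]);y=np.array([z[1],-z[0],0])
q=[c+z*sx*35+y*sy*26 for sx,sy in((1,1),(1,-1),(-1,-1),(-1,1))]
cv2.polylines(b,[((proj(f,q)-[220,150]+.5)*3).astype(int)],True,(255,0,0),1)
print("block c",proj(f,c))
cv2.imwrite("pics/o.png",b[:,:,::-1])
```

```text
[ 656.57363497 -145.82552071   89.26272852] [-106.56248902   89.99686884  155.5334578 ]
tcp [[327.66699349 253.42170547]
 [327.39853273 245.33253028]
 [329.00982883 293.88359637]]
[ 636.39158325 -116.21545356   60.        ]
[ 687.92460571 -123.4017558    60.        ]
block c [[325.18401596 233.54607504]]
```

View pics/o.png

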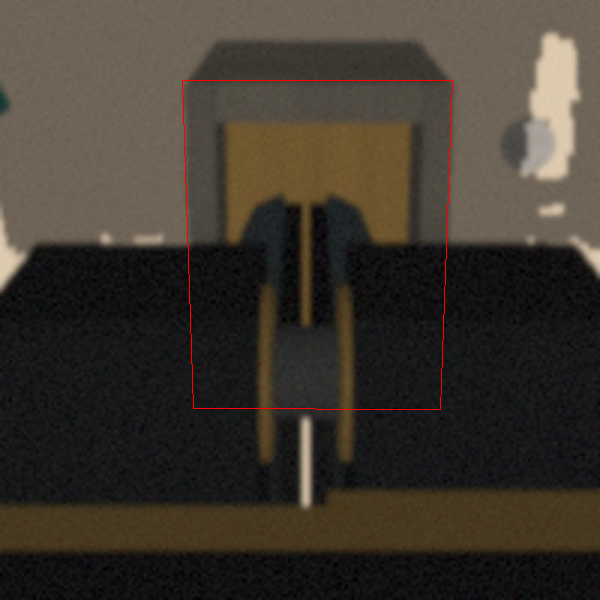

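The fingertip slit is at u≈322 and the block's centre at u≈326, so I'll shift +2 mm in x. Then I'll feel down gently.

Call:
arm_command --deltas '[[0.0, [2, 0, -8], 0], [0.0, [2, 0, -20], 0], [0.0, [2, 0, -30], 0], [0.0, [2, 0, -36], 0], [0.0, [2, 0, -36], 0], [0.0, [2, 0, -36], 0]]'

```text
time_s: 9.9
ee_pos: [658.4, -145.8, 52.9]
ee_rot: [-175.9, 90.0, 86.2]
force: [0.0, -0.1, 0.2]
gripper_width: 0.4
```

Call:
arm_command --deltas '[[0.0, [0, 0, -1], 0], [0.0, [0, 0, -2], 0], [0.0, [0, 0, -3], 0], [0.0, [0, 0, -4], 0], [0.0, [0, 0, -4], 0]]'

```text
time_s: 10.4
ee_pos: [658.4, -145.8, 49.3]
ee_rot: [87.5, 90.0, -10.4]
force: [-1.3, 0.0, 1.8]
gripper_width: 0.6
```

Call:
arm_command --deltas '[[0.0, [0, 0, -0.5], 0], [0.0, [0, 0, -1], 0], [0.0, [0, 0, -1], 0]]'

```text
time_s: 10.7
ee_pos: [658.4, -145.9, 49.3]
ee_rot: [83.3, 90.0, -14.6]
force: [-2.6, 0.3, 7.5]
gripper_width: 0.6
```

Contact: the tips stopped at 38 mm height, as expected, with about 7.5 N upward. Now up, open, and pick up the block.

Call:
arm_command --deltas '[[0.0, [0, 0, 15], 0], [0.0, [0, 0, 45], 0], [0.0, [0, 0, 70], 0], [0.72, [0, 0, 70], 0], [0.72, [0, 0, 70], 0], [0.72, [0, 0, 70], 0], [0.72, [0, 0, 70], 0], [0.72, [0, 0, 70], 0], [0.72, [0, 0, 70], 0]]'

```text
time_s: 11.6
ee_pos: [658.1, -145.7, 117.2]
ee_rot: [-96.0, 89.9, 166.1]
force: [-0.0, 0.6, -0.0]
gripper_width: 45.4
```

Run:
```python
from h import *
f=cams.grab_frame("wrist");cv2.imwrite("pics/p_w.png",f["img"][:,:,::-1])
s=env.state();print(s["ee_pos"],s["gripper_width"])
```

```text
[ 658.14587394 -145.75536463  117.42409017] 49.8973215919271
```

View pics/p_w.png

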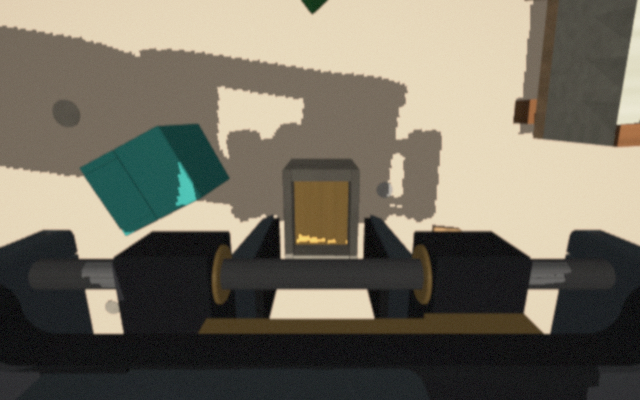

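Call:
arm_command --deltas '[[0.72, [0, 0, 0], 0], [0.72, [0, 0, 0], 0], [0.72, [0, 0, 0], 0], [0.72, [0, 0, -25], 0], [0.72, [0, 0, -45], 0], [0.72, [0, 0, -65], 0], [0.72, [0, 0, -82], 0], [0.72, [0, 0, -91], 0], [0.72, [0, 0, -91], 0], [0.4, [0, 0, -91], 0], [0.4, [0, 0, -91], 0], [0.4, [0, 0, -91], 0], [0.4, [0, 0, -91], 0], [0.4, [0, 0, -91], 0], [0.4, [0, 0, -91], 0]]' --grip_force 30

```text
time_s: 13.15
ee_pos: [658.6, -145.9, 28.0]
ee_rot: [80.9, 89.9, -17.0]
force: [-2.1, -0.2, 5.6]
gripper_width: 52.5
```

Call:
arm_command --deltas '[[0.4, [0, 0, 8], 0], [0.4, [0, 0, 20], 0], [0.4, [0, 0, 40], 0], [0.4, [0, 0, 60], 0], [0.4, [0, 0, 80], 0], [0.4, [0, 0, 100], 0], [0.4, [0, 0, 120], 0], [0.4, [0, 0, 135], 0], [0.4, [0, 0, 140], 0], [0.4, [0, 0, 140], 0], [0.4, [0, 0, 140], 0], [0.4, [0, 0, 140], 0], [0.4, [0, 0, 140], 0]]'

```text
time_s: 14.45
ee_pos: [657.9, -145.7, 165.9]
ee_rot: [-96.1, 89.9, 166.0]
force: [-0.2, 0.2, -4.9]
gripper_width: 52.1
```

Run:
```python
from h import *
out=[cams.grab_frame(c)["img"] for c in("scene","side")]
im=np.vstack([o[80:320,150:550] for o in out]);cv2.imwrite("pics/q.png",im[:,:,::-1])
s=env.state();print(s["time_s"],s["ee_pos"],s["force"],s["gripper_width"])
f=cams.grab_frame("wrist");cv2.imwrite("pics/q_w.png",f["img"][:,:,::-1])
```

```text
14.55 [ 658.09261399 -145.74018565  166.28423033] [-0.81904146 -0.68087774 -4.26775081] 51.94397383887766
```

View pics/q.png

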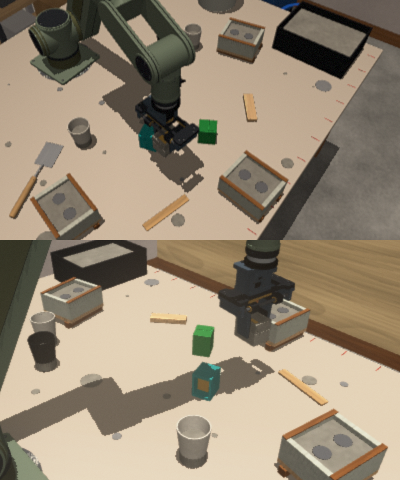

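View pics/q_w.png

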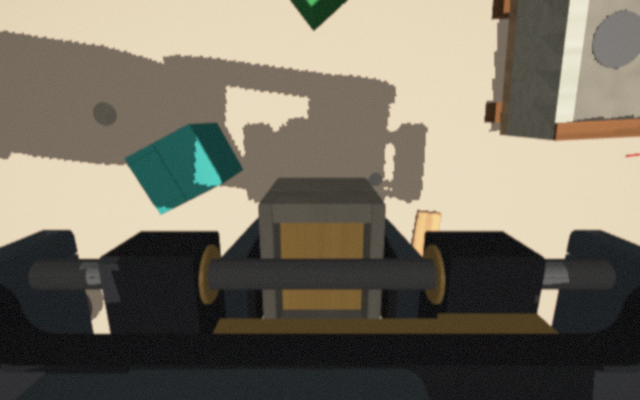

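The block is held level and pocket up (wrist 322,260), with its centre about 168 mm up and about 4.5 N of load. I'm handing it in.

Run:
```python
from workcell import env
print(env.job_done()); s=env.state(); print(s["time_s"],s["ee_pos"],s["gripper_width"],s["force"])
```

```text
the job is handed in; nothing more can be done
None
the job is handed in; nothing more can be done
```

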